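Fold away the bench rule and close its bail

TASK

Fold away the three-link measuring rule that is fixed to the bench: first fold the orange end link back fully home over the yellow middle link while the middle link is still swung out, then swing the two together fully home over the fixed aluminium link. Last, flip the wire bail with the red grip over the folded links as far as it goes, and let go. Do not disturb the jar, the screwdriver or the spool that stand close by.

Things in the scene. Friction and masses are not known exactly. Their poses are not given: they have to be found in the camera images.
- rule: The fixed part of a folding rule, screwed to the bench (it does not move). Grey plinth 225 x 40 x 12 mm with an aluminium link 26 mm wide on it, top at z = 20 mm. Origin on the bench under the first pivot; its x axis runs along the fixed link towards the bail hinge (185 mm away), z is up. All three links lie stacked along this x axis when folded.
- first_pivot (a point): Axis of the first pivot (vertical), 25 mm above the bench, at the rule's origin; a low screw head only, top at z = 33 mm. The yellow middle link turns about it.
- middle_link (a joint): Angle of the yellow middle link (166 x 26 x 8 mm, at z = 21 to 29 mm, 140 mm between pivots) from the fixed link: 0 = folded over the fixed link (a stop), grows up to 2.9 rad counter-clockwise seen from above as it swings out. The hinge has friction of 0.15 N m and stays where it is left.
- second_pivot_post (a point): Steel post on the second pivot, at the far end of the middle link and belonging to it: round and upright, 18 mm diameter, from z = 29 to 76 mm (free above the orange link from z = 40 mm); this point is on its axis at z = 60 mm, 140 mm from the first pivot. It is the handle for swinging the middle link.
- end_link (a joint): Angle of the orange end link (131 x 26 x 8 mm, at z = 30 to 38 mm) from lying folded over the middle link: 0 = folded (a stop), pointing from the post back towards the first pivot; grows up to 2.9 rad clockwise seen from above as it opens, so it is folded by turning it counter-clockwise about the post. The hinge has friction of 0.08 N m and stays where it is left.
- end_knob (a point): Black round upright knob near the free end of the end link: 20 mm diameter, z = 38 to 76 mm; this point is on its axis at z = 60 mm, 105 mm from the post's axis. Handle for folding the end link. Folded, it lies 35 mm from the first pivot.
- bail_hinge (a point): Middle of the horizontal hinge of the wire bail, 20 mm above the bench, 185 mm from the first pivot along the rule's x axis; its line is parallel to the rule's y axis. Dark hinge cheeks up to z = 28 mm.
- bail (a joint): Angle of the wire bail (a U of 6 mm steel wire, 56 mm wide between wire centres, whose legs straddle the folded links and the post): 0 = closed over the folded links (a stop), grows up to 2.55 rad as it swings up, over and away beyond the hinge. Stiff hinge (0.06 N m): it stays where it is left.
- bail_grip (a point): Centre of the red grip, a round bar 10 mm diameter and 44 mm long lying horizontally along the rule's y axis, on the bail's crossbar, standing out to the rule's +y side. It lies 55 mm to +y of the rule's x axis and 93 mm from the hinge line; with the bail closed it is 90 mm from the hinge line towards the first pivot, at z = 45 mm, with only bench below it.
- screw_jar_mid (a point): Centre of an amber screw jar, 50 mm diameter, 68 mm high. Leave alone (like all the loose things it stands over 40 mm clear of where the middles of the knob, post and grip pass in the asked order).
- screwdriver: Green-handled screwdriver lying down, 170 mm long, 22 mm thick. Leave alone.
- wire_spool: Black spool standing on its flange, 76 mm diameter, 55 mm high. Leave alone.

How it is judged:
On the way, in this order (a step that is already met when the one before it is completed fails the run):
1. the end link is folded home over the middle link (under 0.1 rad) while the middle link is still swung out (over 1.2 rad) (value of joint end_link below 0.1 rad and value of joint middle_link above 1.2 rad), for 0.2 s.
2. both links are folded home over the fixed link (each under 0.1 rad) with the bail still open (over 1 rad) (value of joint each of end_link, middle_link below 0.1 rad and value of joint bail above 1 rad), for 0.2 s.
At the end, for the whole second after the job is handed in: End link and middle link both folded within 0.1 rad of their stops, the bail within 0.12 rad of its closed stop, everything at rest and let go (value of joint each of end_link, middle_link below 0.1 rad and value of joint bail below 0.12 rad and velocity of joint end_link between -0.05 and 0.05 rad/s and velocity of joint middle_link between -0.05 and 0.05 rad/s and velocity of joint bail between -0.05 and 0.05 rad/s); the robot touches nothing.
It fails at once if one of the loose things around (jar, screwdriver, spool) is shifted by more than 20 mm or knocked over (distance of any of screw_jar_mid, screwdriver, wire_spool from where it was at the start of the episode above 0.02 m).
It also fails if it takes over 70 s, if anything falls off the work surface, if the arm or the gripper's body presses on something with over 40 N, if the wrist force passes 120 N, or if a joint passes its speed limit or range.

ROBOT

A 7-joint arm with a two-finger parallel gripper is mounted at the origin on the work surface. World frame = base frame: x ahead of the robot, y to its left, z up, the work surface at z = 0. Lengths are in m, angles in rad, forces in N, time in s.
With the tool pointing down it reaches from about 0.425 to 1.025 m from the base axis. Payload 9.4 kg.
Tool frame: the origin (TCP) lies between the finger pads; the fingertips stand 11 mm ahead of it and the grasp point (between the pads) lies 8 mm behind it; x points along the fingers, z is the direction in which the jaws open and shut, and the axes are right-handed (so a half turn about x gives the same grasp; the last joint's range is limited). The gripper opens to 85 mm and grips with 20 to 120 N. Pads are 22 mm wide; open, the fingers measure 114 mm over their backs; the gripper's body (76 mm by 85 mm) begins 54 mm behind the grasp point. The pads swing forward as they close: fully open they stand 13 mm farther back than shut.
Start: joints at [1.25, 0.599, -0.003, 1.599, 0.002, 0.943, -0.08], TCP at [0.175, -0.704, 0.242] pointing down, gripper open.
Joint ranges: [-2.57, 2.57], [-0.35, 1.97], [-1.29, 1.29], [0.11, 2.56], [-1.05, 4.19], [0.11, 1.86], [-2.63, 2.63]. Speed limits (rad/s): [2.22, 2.22, 3.01, 3.01, 3.14, 3.14, 3.14].

INTERFACE

Orientations are given as a rotation vector (axis times angle).
In Python, from cell import read_state, vision, workorder, spotter gives the robot as it stands.
- The arm moves only by the tool apply_moves, never from a script. Its argument "deltas" is a list of rows, each an object with "angular": the turn, a rotation vector about the tool's x, y, z in degrees, a list of three; "delta_pos": the shift along the tool's x, y, z in m, a list of three; "jaw": the opening, from 0 (shut) to 1 (fully open). A call has 1 to 5 rows; each row is the pose to reach, as a shift and turn from the pose commanded when the call began, along the tool's axes at that moment; what a row does not reach only later rows make up. A row lasts 1/8 s, in which the tool goes at most 62.5 mm and 10.7 degrees, less where a joint would pass 70% of its speed; a pose out of reach is approached as far as the arm can. A call with a gripper value outside its range is refused whole. The fingers move at their own pace and stop on an object; "newtons" is the grip in N (left out, the last holds). Time passes only in rows, so rows that repeat a pose let the fingers close. It gives the time, the measured TCP pose, the force and the opening at its end, in the units of the state.
- read_state(): the state, without advancing time (a new reading comes with each control period).
- vision.camera(name): name is "side" or "top"; returns the picture (384x512x3 uint8, red, green, blue); there is no depth.
- vision.camera_params(name): a dict with "mtx" (3x3 intrinsics, pixels), "pose" (4x4, takes a point from camera to world coordinates). Camera axes: x right, y down, z forward; pixel columns grow to the right and rows downward; lengths in m; the calibration is good to about 2 mm. A picture is of the moment at which its call begins. camera_params takes no time and is no camera call.
- workorder.sign_off(): hands the job in, once; it reports no verdict.
Trained networks look in the newest picture that a camera, given by its name, has taken for a name from the list of things; names that differ only in an ending like _2 or _b are one class to them, and where a whole thing is asked for, a point or a joint stands for the part that bears it (a point fixed in the world has none). Each returns a list of dicts, best first, with "p" (0 to 1); they miss things now and then, are a little off and sometimes report something else, mostly with a low value. They report only what shows in the picture. A call takes as long as a camera call.
- spotter.look_for(name, camera): "box" ([centre column, centre row, width, height] in pixels, round what is visible of it).
The state is a dict: "time": time; "qpos": joint angles; "dq": joint speeds; "joint_efforts": joint torques, N m; "tcp_pos": TCP position; "tool_rot": TCP orientation; "force": force on the tool from outside, world axes, zero at the start; "wrist_torque": the same for the moment, N m; "gripper_width": opening from 0.0 (shut) to 1.0 (fully open).
Only numpy, scipy, OpenCV 4.12 (cv2) and the standard library are available. Lean on these libraries where they do the work, as an engineer would, in place of code of your own. Each camera call takes 0.05 s, during which the arm holds its last target.

## Working session

There is one attempt and no reset: what is moved stays moved. The work goes in short steps, Python scripts to look and compute and a tool call to move; the robot and the scene stay as the last step left them, time stands still between calls to the robot, and variables do not carry over. Pictures are saved under pics/ and viewed, and the job is handed in when it is done.

Besides the shell and the picture viewer there is one more tool, called after "Call:" in YAML: its name, and indented under it one key for each argument. apply_moves: Moves the arm, as the interface text tells. Its arguments: {"type":"object","properties":{"deltas":{"type":"array","items":{"type":"object","properties":{"angular":{"type":"array","items":{"type":"number"}},"delta_pos":{"type":"array","items":{"type":"number"}},"jaw":{"type":"number"}}}},"newtons":{"type":"number"}},"required":["deltas"]}

```bash
ls; mkdir -p pics; python3 - <<'E'
from cell import read_state, vision, workorder, spotter
import cv2,numpy as np
for n in ["side","top"]:
    im=vision.camera(n); cv2.imwrite(f"pics/{n}0.png",im[:,:,::-1])
    p=vision.camera_params(n); print(n,np.round(p["mtx"],1).tolist(),np.round(p["pose"],4).tolist())
    for t in ["rule","second_pivot_post","end_knob","bail_grip","screw_jar_mid","screwdriver","wire_spool","middle_link","end_link"]:
        r=spotter.look_for(t,n); print(t,[(np.round(d["box"],1).tolist(),round(d["p"],2)) for d in r[:2]])
s=read_state();print(s)
E
```

```text
pics
side [[466.0, 0.0, 252.3], [0.0, 466.0, 188.7], [0.0, 0.0, 1.0]] [[0.9212, -0.2834, 0.2667, 0.2801], [-0.3891, -0.6732, 0.6287, -0.8102], [0.0013, -0.683, -0.7305, 0.8523], [0.0, 0.0, 0.0, 1.0]]
rule [([239.2, 176.3, 57.8, 143.7], 0.91), ([227.8, 225.4, 34.3, 43.5], 0.64)]
second_pivot_post [([238.9, 212.2, 61.7, 76.0], 0.93)]
end_knob [([226.9, 228.2, 30.2, 45.3], 0.62), ([292.9, 155.0, 23.5, 43.2], 0.24)]
bail_grip [([214.3, 107.8, 13.7, 0.5], 0.67), ([236.6, 177.1, 63.2, 145.8], 0.56)]
screw_jar_mid [([172.9, 193.0, 20.2, 36.6], 0.73)]
screwdriver [([296.4, 162.9, 20.9, 33.7], 0.57), ([239.5, 177.2, 58.2, 147.7], 0.4)]
wire_spool [([270.9, 312.9, 44.1, 49.5], 0.69)]
middle_link [([237.5, 211.5, 56.4, 78.6], 0.57)]
end_link [([227.2, 228.6, 32.4, 45.6], 0.71)]
top [[384.0, 0.0, 259.2], [0.0, 384.0, 192.4], [0.0, 0.0, 1.0]] [[-0.114, -0.9685, 0.2214, 0.382], [-0.9935, 0.1119, -0.022, -0.1092], [-0.0035, -0.2224, -0.9749, 0.8675], [0.0, 0.0, 0.0, 1.0]]
rule []
second_pivot_post [([276.8, 206.2, 89.7, 62.9], 0.66)]
end_knob [([291.6, 227.9, 58.1, 23.0], 0.61), ([200.7, 136.1, 73.
[... 312 characters left out ...]
.1, 227.9, 62.2, 21.5], 0.8)]
{'time': 1.0, 'qpos': array([ 1.25030947,  0.59929815, -0.00250441,  1.59939705,  0.0017956 ,
        0.94291716, -0.07978999]), 'dq': array([ 0.00035168, -0.00030483, -0.00095811,  0.00050127,  0.00022596,
        0.00125724,  0.00034129]), 'joint_efforts': array([-3.64575026e-04, -7.76240015e+01,  1.56333894e+00, -2.58392304e+01,
        1.24064626e-02,  1.92682644e-03,  1.24185061e-05]), 'tcp_pos': array([ 0.17499593, -0.70355883,  0.24227706]), 'tool_rot': array([ 1.02771346,  1.31475634, -1.0277537 ]), 'force': array([ 0.03495447,  0.63466584, -0.78587786]), 'wrist_torque': array([-0.04996645, -0.00520875, -0.03513153]), 'gripper_width': 0.9979799461604497}
```

```bash
python3 - <<'E'
import cv2
a=cv2.imread("pics/side0.png")[70:350,120:370]; cv2.imwrite("pics/side0z.png",cv2.resize(a,None,fx=2.1,fy=2.1,interpolation=cv2.INTER_CUBIC))
a=cv2.imread("pics/top0.png")[100:320,80:440]; cv2.imwrite("pics/top0z.png",cv2.resize(a,None,fx=2.2,fy=2.2,interpolation=cv2.INTER_CUBIC))
E
```

```text
(no output)
```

View pics/side0z.png

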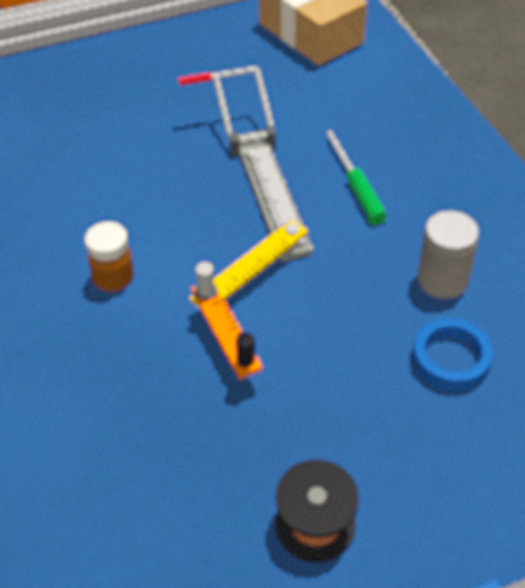

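View pics/top0z.png

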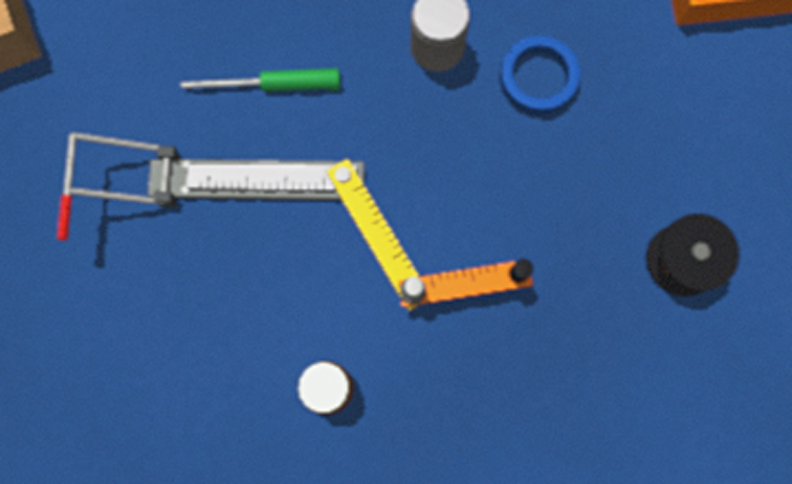

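View pics/top0.png

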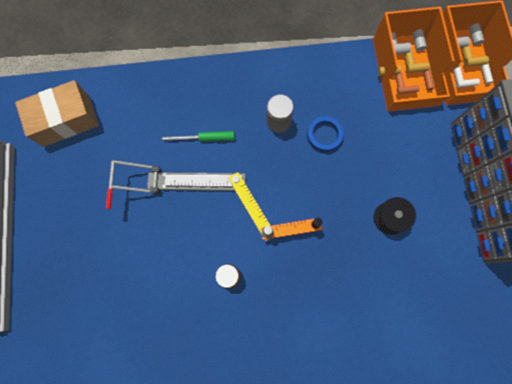

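The pictures show the rule with the yellow link swung out about 120° (pivot at top pixel 236,179, post at 268,230). The orange link points right (knob 317,222) and the bail is thrown back (grip at 109,199). Next I fit the rule's model to these pixels in both views.

```bash
cat > model.py <<'E'
import numpy as np
from scipy.optimize import least_squares
from cell import vision
C={n:vision.camera_params(n) for n in ("side","top")}
def proj(n,P):
    c=C[n]; T=np.linalg.inv(c["pose"]); p=T[:3,:3]@P+T[:3,3]; q=c["mtx"]@p; return q[:2]/q[2]
def pts(v):
    x,y,yaw,m,e,b=v
    R=np.array([[np.cos(yaw),-np.sin(yaw)],[np.sin(yaw),np.cos(yaw)]])
    W=lambda px,py,z: np.r_[np.array([x,y])+R@[px,py],z]
    post=.14*np.array([np.cos(m),np.sin(m)])
    a=m+np.pi-e
    kn=post+.105*np.array([np.cos(a),np.sin(a)])
    B=lambda yy:W(.185-.0934*np.cos(b+.271),yy,.02+.0934*np.sin(b+.271))
    return dict(piv=W(0,0,.033),post=W(*post,.076),knob=W(*kn,.076),hinge=W(.185,0,.028),g=B(.055),g0=B(.077),g1=B(.033),cor=B(-.028))
def fit(obs,v0):
    def r(v):
        P=pts(v); return np.concatenate([proj(n,P[k])-o for n,k,o in obs])
    s=least_squares(r,v0,loss="soft_l1",f_scale=1.5); return s.x,r(s.x).reshape(-1,2)
E
python3 - <<'E'
from model import *
t=lambda u,v:((u+.5)/2.2-.5+80,(v+.5)/2.2-.5+100)
s=lambda u,v:((u+.5)/2.1-.5+120,(v+.5)/2.1-.5+70)
obs=[("top","piv",t(343,174)),("top","post",t(414,286)),("top","knob",t(521,267)),("top","g0",t(62,239)),("top","g1",t(67,197)),("top","cor",t(73,135)),("top","hinge",t(165,173)),
("side","piv",s(293,229)),("side","post",s(205,267)),("side","knob",s(246,339)),("side","g0",s(178,81)),("side","g1",s(212,76)),("side","cor",s(258,69)),("side","hinge",s(252,140))]
best=None
for b in (1.8,2.4):
    v,r=fit(obs,[.45,-.1,1.57,2.1,2.,b])
    c=np.abs(r).sum(); print(np.round(v,4),c)
    if best is None or c<best[0]: best=(c,v,r)
_,v,r=best
for o,e in zip(obs,r): print(o[0],o[1],np.round(e,1))
for k,p in pts(v).items(): print(k,np.round(p,4))
np.save("v.npy",v)
from scipy.spatial.transform import Rotation as R
from cell import read_state
st=read_state(); print(np.round(R.from_rotvec(st["tool_rot"]).as_matrix(),3),st["time"])
E
```

```text
[ 0.6088 -0.0791  1.447   2.1088  1.9253  2.3556] 12.750692335402803
[ 0.6088 -0.0791  1.447   2.1088  1.9253  2.3556] 12.750691504751273
top piv [ 0. -0.]
top post [-0.2  0.2]
top knob [0.9 0.1]
top g0 [0.6 0.4]
top g1 [ 0.3 -0.6]
top cor [0.2 0.4]
top hinge [-0.6  0.3]
side piv [ 0.  -0.5]
side post [-0.2  0.4]
side knob [ 0.1 -0.7]
side g0 [0.8 0.4]
side g1 [0.2 0.1]
side cor [-0.5 -0.2]
side hinge [ 0.4 -3.6]
piv [ 0.6088 -0.0791  0.033 ]
post [ 0.4806 -0.1354  0.076 ]
knob [ 0.4869 -0.2403  0.076 ]
hinge [0.6316 0.1045 0.028 ]
g [0.5871 0.192  0.066 ]
g0 [0.5653 0.1947 0.066 ]
g1 [0.6089 0.1892 0.066 ]
cor [0.6695 0.1817 0.066 ]
[[-0.     0.97   0.241]
 [ 0.     0.241 -0.97 ]
 [-1.    -0.    -0.   ]] 1.0
```

The fit is good to under a pixel, except for the hinge row in the side view, which I guessed loosely. I'll write a planner helper, then approach the knob.

```bash
cat > plan.py <<'E'
import numpy as np
from scipy.spatial.transform import Rotation as R
from cell import read_state
def Rt(az):
    x=np.array([0,0,-1.]); z=np.array([np.cos(az),np.sin(az),0]); return np.c_[x,np.cross(z,x),z]
def plan(T,start=None):
    """T: list of (x,y,z,azdeg); start same or None = measured"""
    s=read_state()
    if start is None: p=s["tcp_pos"]; R0=R.from_rotvec(s["tool_rot"]).as_matrix()
    else: p=np.array(start[:3]); R0=Rt(np.radians(start[3]))
    for i,t in enumerate(T):
        if i and i%5==0: 
            print('--'); p=np.array(T[i-1][:3]); R0=Rt(np.radians(T[i-1][3]))
        d=R0.T@(np.array(t[:3])-p); a=R.from_matrix(R0.T@Rt(np.radians(t[3]))).as_rotvec(degrees=True)
        print(np.round(d,4).tolist(),np.round(a,1).tolist())
def here():
    s=read_state(); M=R.from_rotvec(s["tool_rot"]).as_matrix()
    print("t",round(s["time"],2),"p",np.round(s["tcp_pos"],4),"az",round(np.degrees(np.arctan2(M[1,2],M[0,2])),1),"tilt",np.round(M[2],3),"F",np.round(s["force"],1),"w",round(s["gripper_width"],3),"q",np.round(s["qpos"],2))
def line(a,b,n): return [tuple(np.array(a)+(np.array(b)-np.array(a))*(i+1)/n) for i in range(n)]
E
python3 - <<'E'
from plan import *
here()
plan(line((.175,-.7036,.2423,-76),(.487,-.240,.14,3.4),10))
E
```

```text
t 1.0 p [ 0.175  -0.7036  0.2423] az -76.0 tilt [-1. -0. -0.] F [ 0.   0.6 -0.8] w 0.998 q [ 1.25  0.6  -0.    1.6   0.    0.94 -0.08]
[0.0102, 0.0415, -0.0374] [-8.0, -0.0, 0.0]
[0.0204, 0.0829, -0.0749] [-15.9, -0.0, 0.0]
[0.0307, 0.1244, -0.1123] [-23.9, -0.0, 0.0]
[0.0409, 0.1659, -0.1498] [-31.8, -0.0, 0.0]
[0.0511, 0.2073, -0.1872] [-39.7, -0.0, 0.0]
--
[0.0102, 0.0558, -0.0023] [-7.9, 0.0, 0.0]
[0.0205, 0.1117, -0.0046] [-15.9, 0.0, 0.0]
[0.0307, 0.1675, -0.0069] [-23.8, 0.0, 0.0]
[0.0409, 0.2233, -0.0092] [-31.8, 0.0, 0.0]
[0.0511, 0.2792, -0.0115] [-39.7, 0.0, 0.0]
```

Call:
apply_moves:
  deltas:
    - {"delta_pos": [0.01,0.041,-0.037],"angular": [-8,0,0],"jaw": 1}
    - {"delta_pos": [0.02,0.083,-0.075],"angular": [-16,0,0],"jaw": 1}
    - {"delta_pos": [0.03,0.124,-0.112],"angular": [-24,0,0],"jaw": 1}
    - {"delta_pos": [0.04,0.166,-0.15],"angular": [-32,0,0],"jaw": 1}
    - {"delta_pos": [0.05,0.207,-0.187],"angular": [-40,0,0],"jaw": 1}
  newtons: 20

```text
time: 1.62
tcp_pos: [0.3317, -0.4707, 0.1923]
tool_rot: [0.489, 1.514, -0.489]
force: [1.5, -0.5, 0.1]
gripper_width: 0.996
```

Call:
apply_moves:
  deltas:
    - {"delta_pos": [0.01,0.056,-0.002],"angular": [-8,0,0],"jaw": 1}
    - {"delta_pos": [0.02,0.112,-0.005],"angular": [-16,0,0],"jaw": 1}
    - {"delta_pos": [0.03,0.168,-0.007],"angular": [-24,0,0],"jaw": 1}
    - {"delta_pos": [0.04,0.223,-0.009],"angular": [-32,0,0],"jaw": 1}
    - {"delta_pos": [0.05,0.279,-0.011],"angular": [-40,0,0],"jaw": 1}

```text
time: 2.25
tcp_pos: [0.487, -0.2388, 0.1422]
tool_rot: [-0.058, 1.569, 0.057]
force: [1.0, -0.1, 0.2]
gripper_width: 1.003
```

```bash
python3 - <<'E'
from plan import *
here()
plan([(.487,-.240,.1,3.4),(.487,-.240,.056,3.4)])
E
```

```text
t 2.25 p [ 0.487  -0.2388  0.1422] az 4.2 tilt [-1.    -0.001  0.001] F [ 1.  -0.1  0.2] w 1.003 q [ 0.6   0.54 -0.35  2.09  0.34  0.56  0.08]
[0.0422, -0.0012, -0.0001] [0.8, 0.0, 0.0]
[0.0862, -0.0012, -0.0002] [0.8, 0.0, 0.0]
```

Call:
apply_moves:
  deltas:
    - {"delta_pos": [0.04,-0.001,0],"angular": [0,0,0],"jaw": 0.9}
    - {"delta_pos": [0.086,-0.001,0],"angular": [0,0,0],"jaw": 0.8}
    - {"delta_pos": [0.086,-0.001,0],"angular": [0,0,0],"jaw": 0.6}

```text
time: 2.62
tcp_pos: [0.4847, -0.2401, 0.054]
tool_rot: [-0.054, 1.575, 0.057]
force: [-0.1, -1.1, 0.3]
gripper_width: 0.609
```

```bash
python3 - <<'E'
from plan import *
here()
from cell import vision
import cv2
for n,(a,b,c,d) in dict(side=(70,350,120,370),top=(100,320,80,440)).items():
    im=vision.camera(n)[a:b,c:d,::-1]; cv2.imwrite(f"pics/{n}1.png",cv2.resize(im,None,fx=2,fy=2,interpolation=cv2.INTER_CUBIC))
E
```

```text
t 2.62 p [ 0.4847 -0.2401  0.054 ] az 4.0 tilt [-1.     0.002 -0.005] F [-0.1 -1.1  0.3] w 0.609 q [ 0.52  0.68 -0.25  2.14  0.44  0.37 -0.01]
```

View pics/side1.png

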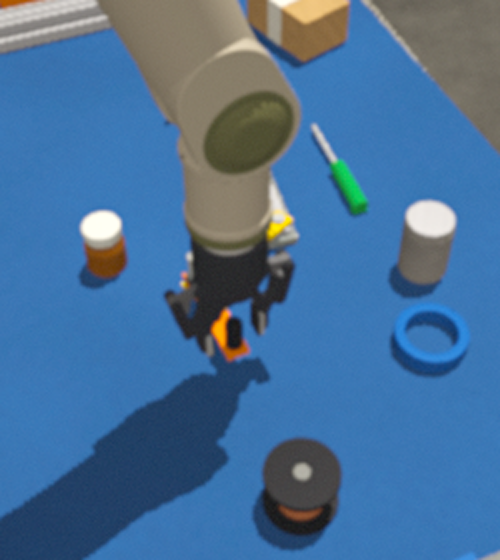

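Call:
apply_moves:
  deltas:
    - {"delta_pos": [0,0,0],"angular": [0,0,0],"jaw": 0.28}
    - {"delta_pos": [0,0,0],"angular": [0,0,0],"jaw": 0.28}
    - {"delta_pos": [0,0,0],"angular": [0,0,0],"jaw": 0.28}

```text
time: 3.1
tcp_pos: [0.4863, -0.2414, 0.0572]
tool_rot: [-0.055, 1.569, 0.053]
force: [-0.6, -0.9, -0.4]
gripper_width: 0.281
```

```bash
python3 - <<'E'
from plan import *
here()
c=np.array([.4806,-.1354]); T=[]
for k in range(1,15):
    a=-86.6+113*k/14; T.append((*(c+.105*np.array([np.cos(np.radians(a)),np.sin(np.radians(a))])),.056,a+90))
plan(T)
E
```

```text
t 3.1 p [ 0.4863 -0.2414  0.0572] az 3.9 tilt [-1.    -0.001  0.001] F [-0.6 -0.9 -0.4] w 0.281 q [ 0.53  0.67 -0.25  2.14  0.44  0.37 -0.01]
[0.0012, 0.0021, 0.0154] [-7.5, 0.1, 0.0]
[0.0012, 0.005, 0.0299] [-15.6, 0.1, 0.1]
[0.0012, 0.01, 0.0438] [-23.7, 0.1, 0.1]
[0.0012, 0.0169, 0.0569] [-31.7, 0.1, 0.1]
[0.0012, 0.0255, 0.0689] [-39.8, 0.1, 0.1]
--
[0.0, 0.001, 0.0147] [-8.1, 0.0, 0.0]
[0.0, 0.0041, 0.0292] [-16.1, 0.0, 0.0]
[0.0, 0.0092, 0.0431] [-24.2, 0.0, 0.0]
[0.0, 0.0162, 0.0561] [-32.3, 0.0, 0.0]
[0.0, 0.025, 0.068] [-40.4, 0.0, 0.0]
--
[0.0, 0.001, 0.0147] [-8.1, 0.0, 0.0]
[0.0, 0.0041, 0.0292] [-16.1, 0.0, 0.0]
[0.0, 0.0092, 0.0431] [-24.2, 0.0, 0.0]
[0.0, 0.0162, 0.0561] [-32.3, 0.0, 0.0]
```

Call:
apply_moves:
  deltas:
    - {"delta_pos": [0.001,0.002,0.015],"angular": [-8,0,0],"jaw": 0.28}
    - {"delta_pos": [0.001,0.005,0.03],"angular": [-16,0,0],"jaw": 0.28}
    - {"delta_pos": [0.001,0.01,0.044],"angular": [-24,0,0],"jaw": 0.28}
    - {"delta_pos": [0.001,0.017,0.057],"angular": [-32,0,0],"jaw": 0.28}
    - {"delta_pos": [0.001,0.0255,0.069],"angular": [-40,0,0],"jaw": 0.28}

```text
time: 3.72
tcp_pos: [0.5533, -0.2112, 0.0556]
tool_rot: [-0.603, 1.486, 0.602]
force: [-1.4, -0.9, -0.3]
gripper_width: 0.286
```

```bash
python3 - <<'E'
from plan import *
here()
c=np.array([.4806,-.1354]); T=[]
for k in range(6,15):
    a=-86.6+113*k/14; T.append((*(c+.105*np.array([np.cos(np.radians(a)),np.sin(np.radians(a))])),.056,a+90))
plan(T)
from cell import vision
import cv2
for n,(a,b,c,d) in dict(side=(70,350,120,370),top=(100,320,80,440)).items():
    im=vision.camera(n)[a:b,c:d,::-1]; cv2.imwrite(f"pics/{n}2.png",cv2.resize(im,None,fx=2,fy=2,interpolation=cv2.INTER_CUBIC))
E
```

```text
t 3.73 p [ 0.5533 -0.2112  0.0556] az 44.2 tilt [-1.    -0.    -0.001] F [-1.4 -0.9 -0.3] w 0.286 q [ 0.57  0.74 -0.45  2.02  0.63  0.52  0.43]
[-0.0004, 0.0009, 0.0147] [-7.6, -0.0, 0.0]
[-0.0004, 0.0039, 0.0292] [-15.7, -0.0, 0.0]
[-0.0005, 0.0089, 0.0431] [-23.8, -0.0, 0.0]
[-0.0005, 0.0158, 0.0562] [-31.9, -0.0, 0.0]
[-0.0005, 0.0245, 0.0681] [-39.9, -0.0, 0.0]
--
[0.0, 0.001, 0.0147] [-8.1, 0.0, 0.0]
[0.0, 0.0041, 0.0292] [-16.1, 0.0, 0.0]
[0.0, 0.0092, 0.0431] [-24.2, 0.0, 0.0]
[0.0, 0.0162, 0.0561] [-32.3, 0.0, 0.0]
```

View pics/side2.png

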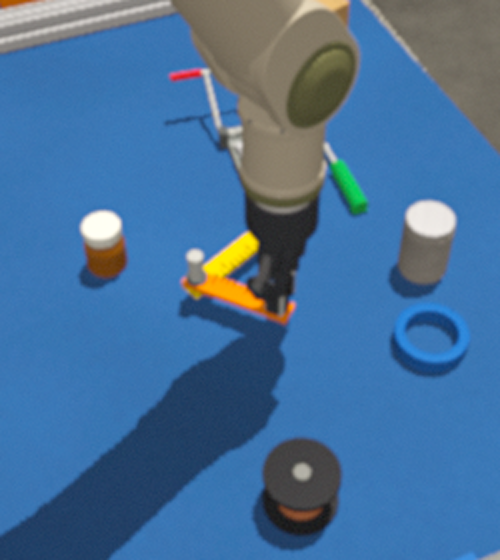

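View pics/top2.png

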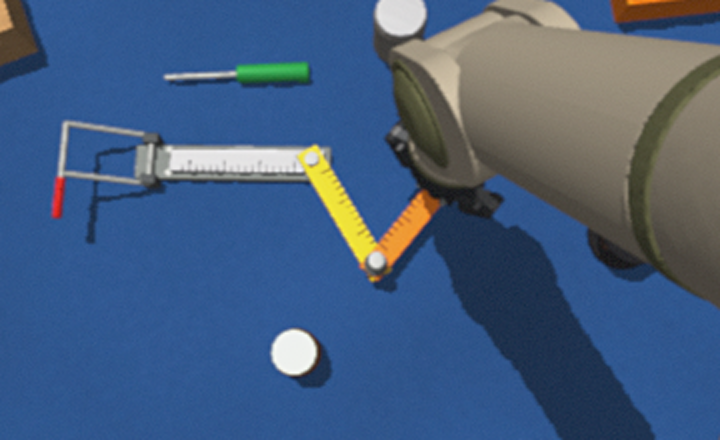

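The orange link is following and the post hasn't moved (top 268,230), so I'll continue the arc.

Call:
apply_moves:
  deltas:
    - {"delta_pos": [0,0.001,0.0147],"angular": [-8,0,0],"jaw": 0.28}
    - {"delta_pos": [0,0.004,0.029],"angular": [-16,0,0],"jaw": 0.28}
    - {"delta_pos": [0,0.009,0.043],"angular": [-24,0,0],"jaw": 0.28}
    - {"delta_pos": [0,0.016,0.056],"angular": [-32,0,0],"jaw": 0.28}
    - {"delta_pos": [0,0.0245,0.068],"angular": [-40,0,0],"jaw": 0.28}

```text
time: 4.45
tcp_pos: [0.5846, -0.1466, 0.0553]
tool_rot: [-1.132, 1.258, 1.131]
force: [-0.5, 0.2, -0.5]
gripper_width: 0.28
```

```bash
python3 - <<'E'
from plan import *
here()
c=np.array([.4806,-.1354]); T=[]
for k in range(11,15):
    a=-86.6+113*k/14; T.append((*(c+.105*np.array([np.cos(np.radians(a)),np.sin(np.radians(a))])),.056,a+90))
plan(T)
E
```

```text
t 4.45 p [ 0.5846 -0.1466  0.0553] az 84.0 tilt [-1.     0.    -0.001] F [-0.5  0.2 -0.5] w 0.28 q [ 0.56  0.79 -0.63  1.99  0.79  0.63  0.86]
[-0.0007, 0.0006, 0.0152] [-8.2, -0.1, -0.0]
[-0.0007, 0.0038, 0.0297] [-16.3, -0.0, -0.0]
[-0.0007, 0.0089, 0.0435] [-24.4, -0.0, -0.0]
[-0.0007, 0.0159, 0.0565] [-32.4, -0.0, -0.0]
```

Call:
apply_moves:
  deltas:
    - {"delta_pos": [0,0.0006,0.015],"angular": [-8,0,0],"jaw": 0.28}
    - {"delta_pos": [0,0.004,0.03],"angular": [-16,0,0],"jaw": 0.28}
    - {"delta_pos": [0,0.009,0.0435],"angular": [-24,0,0],"jaw": 0.28}
    - {"delta_pos": [0,0.016,0.0565],"angular": [-32,0,0],"jaw": 0.28}
    - {"delta_pos": [0,0.016,0.0565],"angular": [-32,0,0],"jaw": 0.28}

```text
time: 5.08
tcp_pos: [0.5742, -0.088, 0.0552]
tool_rot: [-1.532, 0.962, 1.534]
force: [-0.1, -0.2, 0.2]
gripper_width: 0.285
```

```bash
python3 - <<'E'
from plan import *
here()
from cell import vision
import cv2
for n,(a,b,c,d) in dict(side=(70,350,120,370),top=(100,320,80,440)).items():
    im=vision.camera(n)[a:b,c:d,::-1]; cv2.imwrite(f"pics/{n}3.png",cv2.resize(im,None,fx=2,fy=2,interpolation=cv2.INTER_CUBIC))
E
```

```text
t 5.08 p [ 0.5742 -0.088   0.0552] az 115.8 tilt [-1.     0.001  0.   ] F [-0.1 -0.2  0.2] w 0.285 q [ 0.54  0.81 -0.75  2.03  0.92  0.68  1.2 ]
```

View pics/side3.png

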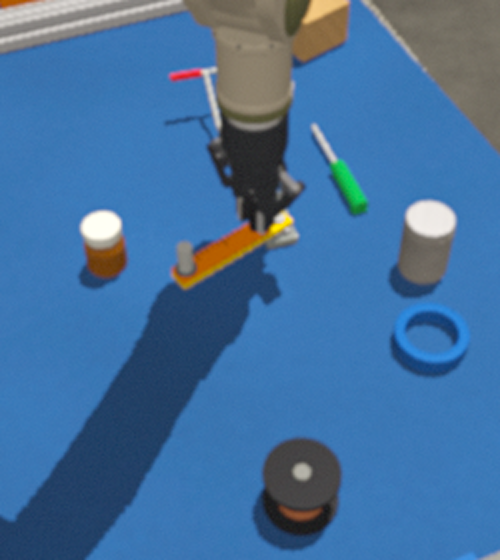

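View pics/top3.png

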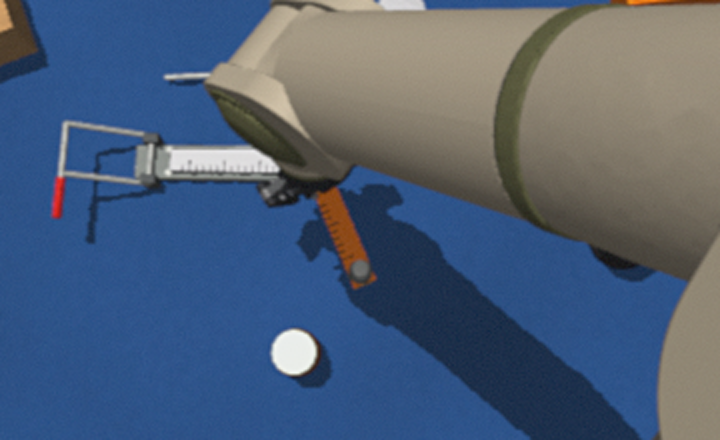

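```bash
python3 - <<'E'
from model import *
v=np.load("v.npy")
def h(u,w,a,b): return ((u+.5)/2-.5+a,(w+.5)/2-.5+b)
def back(n,uv,z):
    c=C[n]; d=c["pose"][:3,:3]@np.linalg.inv(c["mtx"])@np.r_[uv,1]; o=c["pose"][:3,3]; return o+d*(z-o[2])/d[2]
pt=back("top",h(360,268,80,100),.076); ps=back("side",h(185,246,120,70),.076)
print(pt,ps)
P=(pt+ps)/2; d=P[:2]-v[:2]; print(np.hypot(*d), "mid",np.arctan2(d[1],d[0])-v[2]+0, (np.arctan2(d[1],d[0])-v[2])%(2*np.pi))
k=np.array([.5742,-.088])-P[:2]; f=-d
ang=np.arctan2(k[1],k[0]); print("knob r",np.hypot(*k),"end",np.arctan2(f[1],f[0])-ang)
E
```

```text
[ 0.47467658 -0.1182619   0.076     ] [ 0.47520254 -0.11826221  0.076     ]
0.1394776227396849 mid -4.303913593252895 1.9792717139266909
knob r 0.10377103086820744 end -0.011230098637733665
```

Call:
apply_moves:
  deltas:
    - {"delta_pos": [0,0,0],"angular": [0,0,0],"jaw": 0.4}
    - {"delta_pos": [0,0,0],"angular": [0,0,0],"jaw": 0.5}
    - {"delta_pos": [-0.04,0,0],"angular": [0,0,0],"jaw": 0.6}
    - {"delta_pos": [-0.075,0,0],"angular": [0,0,0],"jaw": 0.6}

```text
time: 5.68
tcp_pos: [0.5749, -0.088, 0.1311]
tool_rot: [-1.533, 0.96, 1.535]
force: [0.8, -0.4, -0.8]
gripper_width: 0.599
```

```bash
python3 - <<'E'
from plan import *
here()
plan([(.54,-.098,.13,113),(.505,-.108,.13,110),(.475,-.118,.13,106.3),(.475,-.118,.13,106.3)])
E
```

```text
t 5.67 p [ 0.5749 -0.088   0.1311] az 115.9 tilt [-1.     0.     0.001] F [ 0.8 -0.4 -0.8] w 0.599 q [ 0.61  0.72 -0.86  1.99  0.77  0.79  1.32]
[0.0011, 0.0358, 0.0063] [2.9, 0.0, -0.0]
[0.0011, 0.0716, 0.0126] [5.9, 0.0, -0.0]
[0.0011, 0.103, 0.0167] [9.6, 0.0, -0.0]
[0.0011, 0.103, 0.0167] [9.6, 0.0, -0.0]
```

Call:
apply_moves:
  deltas:
    - {"delta_pos": [0,0.036,0.006],"angular": [3,0,0],"jaw": 0.6}
    - {"delta_pos": [0,0.072,0.0125],"angular": [6,0,0],"jaw": 0.6}
    - {"delta_pos": [0,0.103,0.0165],"angular": [9.6,0,0],"jaw": 0.6}
    - {"delta_pos": [0,0.103,0.0165],"angular": [9.6,0,0],"jaw": 0.6}

```text
time: 6.18
tcp_pos: [0.473, -0.1196, 0.1303]
tool_rot: [-1.415, 1.064, 1.416]
force: [1.3, 0.3, 1.0]
gripper_width: 0.597
```

```bash
python3 - <<'E'
from plan import *
here()
from cell import vision
import cv2
for n,(a,b,c,d) in dict(side=(70,350,120,370),top=(100,320,80,440)).items():
    im=vision.camera(n)[a:b,c:d,::-1]; cv2.imwrite(f"pics/{n}4.png",cv2.resize(im,None,fx=2,fy=2,interpolation=cv2.INTER_CUBIC))
E
```

```text
t 6.17 p [ 0.473  -0.1196  0.1303] az 106.2 tilt [-1.     0.002 -0.001] F [1.3 0.3 1. ] w 0.597 q [ 0.7   0.62 -0.82  2.2   0.78  0.65  1.16]
```

View pics/side4.png

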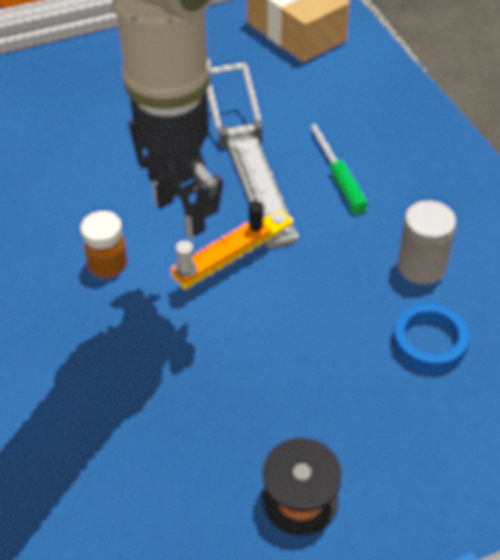

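View pics/top4.png

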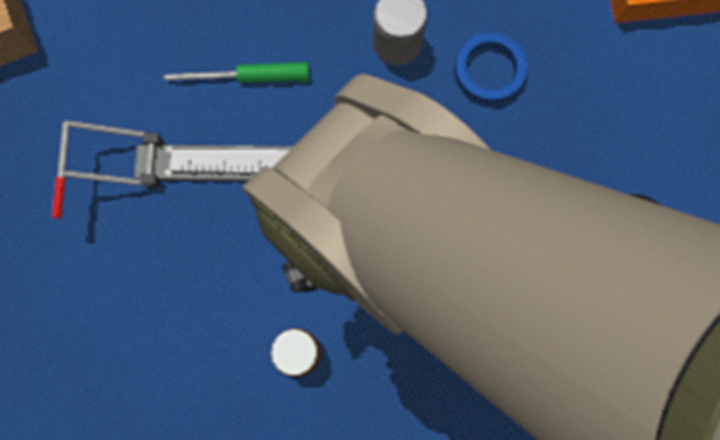

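```bash
python3 - <<'E'
from model import *
from plan import plan
v=np.load("v.npy")
def h(u,w,a,b): return ((u+.5)/2-.5+a,(w+.5)/2-.5+b)
def back(n,uv,z):
    c=C[n]; d=c["pose"][:3,:3]@np.linalg.inv(c["mtx"])@np.r_[uv,1]; o=c["pose"][:3,3]; return o+d*(z-o[2])/d[2]
P=back("side",h(185,246,120,70),.076); K=back("side",h(256.5,205.5,120,70),.076); S=back("side",h(279,222,120,70),.033)
print(P,K,S)
d=K-P;f=np.r_[v[:2],0]-P; print(np.hypot(*d[:2]),"end",np.arctan2(f[1],f[0])-np.arctan2(d[1],d[0]))
plan([(.475,-.118,.095,106.3),(.475,-.118,.058,106.3)])
E
```

```text
[ 0.47520254 -0.11826221  0.076     ] [ 0.57459045 -0.08975961  0.076     ] [ 0.6053189  -0.08690862  0.033     ]
0.10339416990988304 end 0.005939043686889467
[0.0356, 0.0007, 0.0007] [0.0, -0.0, 0.1]
[0.0726, 0.0008, 0.0007] [0.0, -0.0, 0.1]
```

The end link is folded, at about 0.006 rad, with the middle link at 1.98 rad. Next I lower onto the post.

Call:
apply_moves:
  deltas:
    - {"delta_pos": [0.036,0,0],"angular": [0,0,0],"jaw": 0.6}
    - {"delta_pos": [0.072,0,0],"angular": [0,0,0],"jaw": 0.6}
    - {"delta_pos": [0.072,0,0],"angular": [0,0,0],"jaw": 0.4}
    - {"delta_pos": [0.072,0,0],"angular": [0,0,0],"jaw": 0.26}
    - {"delta_pos": [0.072,0,0],"angular": [0,0,0],"jaw": 0.26}

```text
time: 6.9
tcp_pos: [0.4761, -0.1184, 0.0594]
tool_rot: [-1.418, 1.059, 1.415]
force: [-0.3, 0.3, -0.1]
gripper_width: 0.255
```

```bash
cat > swing.py <<'E'
import sys
from plan import *
here()
c=np.array([.6088,-.0791])
s=read_state(); d=s["tcp_pos"][:2]-c; a0=np.degrees(np.arctan2(d[1],d[0]))%360
print("r",np.hypot(*d),"a",a0)
end=float(sys.argv[1]); n=int(np.ceil((a0-end)/8.)); T=[]
for k in range(1,n+1):
    a=a0+(end-a0)*k/n; T.append((*(c+.14*np.array([np.cos(np.radians(a)),np.sin(np.radians(a))])),.057,a-90))
plan(T[:5])
E
python3 swing.py 82.9
```

```text
t 6.9 p [ 0.4761 -0.1184  0.0594] az 106.4 tilt [-1.    -0.002 -0.001] F [-0.3  0.3 -0.1] w 0.255 q [ 0.58  0.72 -0.67  2.24  0.99  0.51  0.98]
r 0.13839435729119032 a 196.47587308080634
[0.0024, 0.0004, 0.0184] [7.5, -0.0, 0.1]
[0.0023, -0.0032, 0.0366] [15.0, -0.0, 0.1]
[0.0023, -0.0091, 0.0541] [22.6, -0.0, 0.1]
[0.0023, -0.0174, 0.0706] [30.2, -0.0, 0.1]
[0.0024, -0.0277, 0.086] [37.7, -0.0, 0.1]
```

Call:
apply_moves:
  deltas:
    - {"delta_pos": [0.002,0,0.018],"angular": [7.5,0,0],"jaw": 0.26}
    - {"delta_pos": [0.002,-0.003,0.0365],"angular": [15,0,0],"jaw": 0.26}
    - {"delta_pos": [0.002,-0.009,0.054],"angular": [22.5,0,0],"jaw": 0.26}
    - {"delta_pos": [0.002,-0.0175,0.0705],"angular": [30,0,0],"jaw": 0.26}
    - {"delta_pos": [0.002,-0.0275,0.086],"angular": [37.5,0,0],"jaw": 0.26}

```text
time: 7.52
tcp_pos: [0.4776, -0.028, 0.0572]
tool_rot: [-0.931, 1.363, 0.929]
force: [0.5, -1.7, 0.6]
gripper_width: 0.261
```

```bash
python3 swing.py 82.9; python3 - <<'E'
from cell import vision
import cv2
for n,(a,b,c,d) in dict(side=(70,350,120,370),top=(100,320,80,440)).items():
    im=vision.camera(n)[a:b,c:d,::-1]; cv2.imwrite(f"pics/{n}5.png",cv2.resize(im,None,fx=2,fy=2,interpolation=cv2.INTER_CUBIC))
E
```

```text
t 7.53 p [ 0.4776 -0.028   0.0572] az 68.6 tilt [-1.    -0.001 -0.   ] F [ 0.5 -1.7  0.6] w 0.261 q [ 0.27  0.67 -0.48  2.28  0.88  0.38  0.24]
r 0.14076435722720756 a 158.7169141427717
[0.0002, -0.0019, 0.0185] [7.5, -0.0, 0.1]
[0.0002, -0.0056, 0.0366] [15.0, -0.0, 0.1]
[0.0002, -0.0115, 0.0542] [22.6, 0.0, 0.1]
[0.0002, -0.0198, 0.0707] [30.2, 0.0, 0.1]
[0.0003, -0.0301, 0.0861] [37.8, 0.0, 0.1]
```

View pics/side5.png

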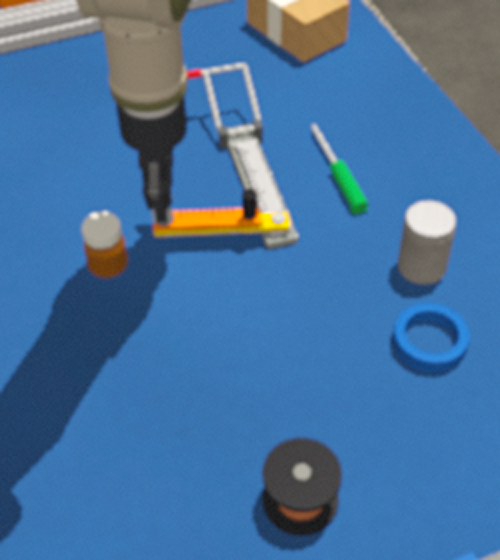

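View pics/top5.png

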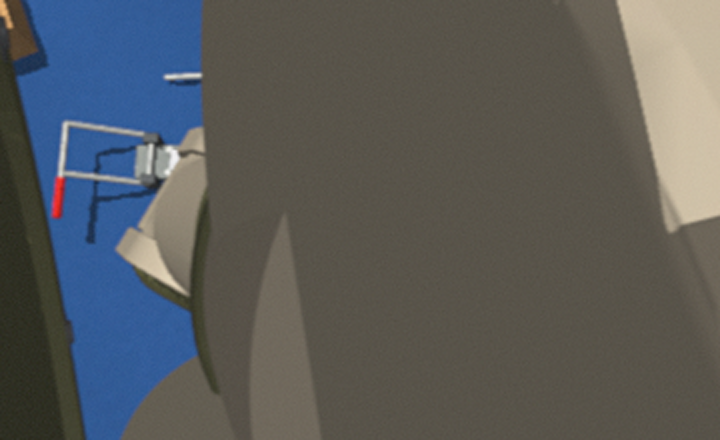

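The links swing together, the end link is still aligned, and the jar hasn't moved. I'll keep going.

Call:
apply_moves:
  deltas:
    - {"delta_pos": [0,-0.0015,0.0185],"angular": [7.5,0,0],"jaw": 0.26}
    - {"delta_pos": [0,-0.0055,0.0365],"angular": [15,0,0],"jaw": 0.26}
    - {"delta_pos": [0,-0.0115,0.054],"angular": [22.5,0,0],"jaw": 0.26}
    - {"delta_pos": [0,-0.02,0.0705],"angular": [30,0,0],"jaw": 0.26}
    - {"delta_pos": [0,-0.03,0.086],"angular": [37.5,0,0],"jaw": 0.26}

```text
time: 8.25
tcp_pos: [0.5363, 0.0405, 0.0567]
tool_rot: [-0.428, 1.529, 0.428]
force: [-1.1, -1.7, -0.2]
gripper_width: 0.258
```

```bash
python3 swing.py 81.5
```

```text
t 8.25 p [0.5363 0.0405 0.0567] az 31.3 tilt [-1.    -0.    -0.001] F [-1.1 -1.7 -0.2] w 0.258 q [ 0.07  0.69 -0.36  2.15  0.61  0.41 -0.24]
r 0.13983954666733614 a 121.21966206779538
[-0.0003, -0.0012, 0.0193] [8.0, -0.0, 0.0]
[-0.0003, -0.0052, 0.0383] [15.9, -0.0, 0.0]
[-0.0003, -0.0118, 0.0566] [23.9, -0.0, 0.0]
[-0.0003, -0.0209, 0.0737] [31.8, -0.0, 0.0]
[-0.0003, -0.0322, 0.0894] [39.8, -0.0, 0.0]
```

Call:
apply_moves:
  deltas:
    - {"delta_pos": [0,-0.001,0.0195],"angular": [8,0,0],"jaw": 0.26}
    - {"delta_pos": [0,-0.005,0.0385],"angular": [16,0,0],"jaw": 0.26}
    - {"delta_pos": [0,-0.012,0.0565],"angular": [24,0,0],"jaw": 0.26}
    - {"delta_pos": [0,-0.021,0.0735],"angular": [32,0,0],"jaw": 0.26}
    - {"delta_pos": [0,-0.032,0.0895],"angular": [40,0,0],"jaw": 0.26}

```text
time: 8.88
tcp_pos: [0.6293, 0.0596, 0.0567]
tool_rot: [0.12, 1.569, -0.12]
force: [-15.8, 1.0, 5.5]
gripper_width: 0.264
```

```bash
python3 swing.py 80; python3 - <<'E'
from cell import vision
import cv2
for n,(a,b,c,d) in dict(side=(70,350,120,370),top=(100,320,80,440)).items():
    im=vision.camera(n)[a:b,c:d,::-1]; cv2.imwrite(f"pics/{n}6.png",cv2.resize(im,None,fx=2,fy=2,interpolation=cv2.INTER_CUBIC))
E
```

```text
t 8.88 p [0.6293 0.0596 0.0567] az -8.7 tilt [-1.    -0.    -0.001] F [-15.8   1.    5.5] w 0.264 q [-0.03  0.74 -0.23  1.93  0.33  0.51 -0.65]
r 0.14019585347004915 a 81.58057608425085
[-0.0003, -0.0002, 0.0039] [1.3, -0.1, 0.0]
```

View pics/side6.png

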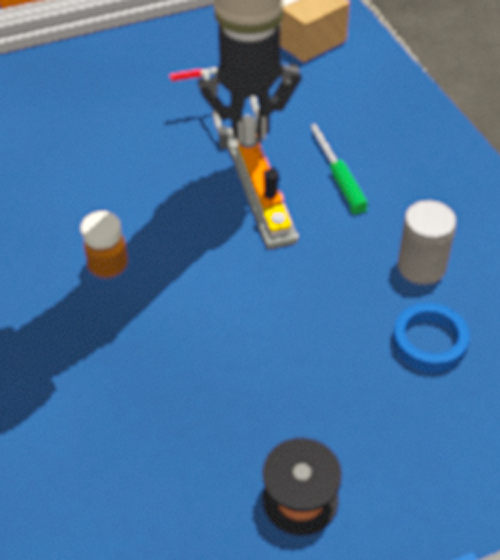

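The push is against the stop (16 N). I'll release, lift and look.

Call:
apply_moves:
  deltas:
    - {"delta_pos": [0,0,-0.002],"angular": [0,0,0],"jaw": 0.26}
    - {"delta_pos": [0,0,-0.002],"angular": [0,0,0],"jaw": 0.45}
    - {"delta_pos": [0,0,-0.002],"angular": [0,0,0],"jaw": 0.55}
    - {"delta_pos": [-0.05,0,0],"angular": [0,0,0],"jaw": 0.55}
    - {"delta_pos": [-0.1,0,0],"angular": [0,0,0],"jaw": 0.55}

```text
time: 9.6
tcp_pos: [0.6292, 0.0605, 0.157]
tool_rot: [0.118, 1.569, -0.118]
force: [0.6, 0.3, -0.9]
gripper_width: 0.55
```

```bash
python3 - <<'E'
from plan import *
from model import *
here()
v=np.load("v.npy"); print("rule x az",np.degrees(v[2]), "grip",pts(v)["g"])
from cell import vision
import cv2
for n,(a,b,c,d) in dict(side=(70,350,120,370),top=(100,320,80,440)).items():
    im=vision.camera(n)[a:b,c:d,::-1]; cv2.imwrite(f"pics/{n}7.png",cv2.resize(im,None,fx=2,fy=2,interpolation=cv2.INTER_CUBIC))
E
```

```text
t 9.6 p [0.6292 0.0605 0.157 ] az -8.6 tilt [-1.    -0.    -0.001] F [ 0.6  0.3 -0.9] w 0.55 q [ 0.01  0.6  -0.3   1.88  0.26  0.7  -0.59]
rule x az 82.90781622137791 grip [0.58710096 0.19195083 0.06600243]
```

View pics/side7.png

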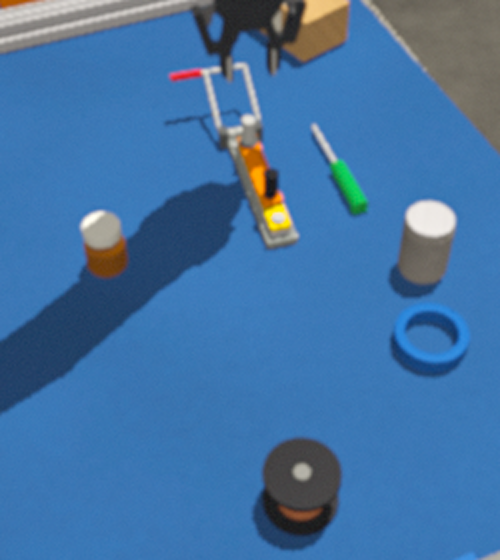

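```bash
python3 - <<'E'
import cv2
im=cv2.imread("pics/side7.png")[100:250,200:320]; cv2.imwrite("pics/side7z.png",cv2.resize(im,None,fx=4,fy=4,interpolation=cv2.INTER_CUBIC))
from model import *
v=np.load("v.npy")
w=v.copy(); 
for m,e in((0,0),(0,.1),(.1,0)):
    w[3]=m;w[4]=e;P=pts(w)
    # pixel in the zoom pic
    f=lambda uv:(((uv-[120,70]+.5)*2-.5-[200,100]+.5)*4-.5).round(0)
    print(m,e,"post",f(proj("side",P["post"])),"knob",f(proj("side",P["knob"])),"piv",f(proj("side",P["piv"])))
E
```

```text
0 0 post [197.  79.] knob [287. 292.] piv [318. 469.]
0 0.1 post [197.  79.] knob [254. 297.] piv [318. 469.]
0.1 0 post [156.  88.] knob [276. 294.] piv [318. 469.]
```

View pics/side7z.png

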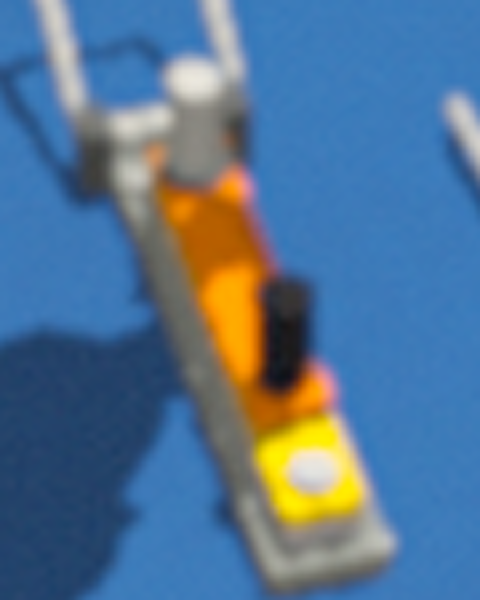

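Both links are home: post and knob match the 0/0 prediction to within 3 zoomed pixels (about 0.01 rad). Now the bail grip.

```bash
python3 - <<'E'
from plan import *
a=(.6292,.0605,.157,-8.6); b=(.5871,.192,.14,82.9)
plan(line(a,b,10))
E
```

```text
[0.0063, 0.0113, -0.009] [-9.2, 0.5, -0.1]
[0.0079, 0.0237, -0.0152] [-18.3, 0.5, -0.1]
[0.0096, 0.036, -0.0213] [-27.5, 0.5, -0.0]
[0.0113, 0.0484, -0.0275] [-36.6, 0.5, 0.0]
[0.013, 0.0608, -0.0336] [-45.8, 0.5, 0.0]
--
[0.0017, 0.013, 0.0046] [-9.1, 0.0, 0.0]
[0.0034, 0.026, 0.0092] [-18.3, 0.0, 0.0]
[0.0051, 0.0391, 0.0138] [-27.5, 0.0, 0.0]
[0.0068, 0.0521, 0.0183] [-36.6, 0.0, 0.0]
[0.0085, 0.0651, 0.0229] [-45.8, 0.0, 0.0]
```

Call:
apply_moves:
  deltas:
    - {"delta_pos": [0.002,0.0115,-0.009],"angular": [-9,0,0],"jaw": 0.6}
    - {"delta_pos": [0.004,0.0235,-0.015],"angular": [-18,0,0],"jaw": 0.6}
    - {"delta_pos": [0.006,0.036,-0.0215],"angular": [-27.5,0,0],"jaw": 0.6}
    - {"delta_pos": [0.008,0.0485,-0.0275],"angular": [-36.5,0,0],"jaw": 0.6}
    - {"delta_pos": [0.01,0.061,-0.0335],"angular": [-46,0,0],"jaw": 0.6}

```text
time: 10.32
tcp_pos: [0.6052, 0.1262, 0.1458]
tool_rot: [-0.515, 1.509, 0.515]
force: [-0.5, 0.1, -1.0]
gripper_width: 0.599
```

Call:
apply_moves:
  deltas:
    - {"delta_pos": [0.0015,0.013,0.0045],"angular": [-9,0,0],"jaw": 0.6}
    - {"delta_pos": [0.0035,0.026,0.009],"angular": [-18,0,0],"jaw": 0.6}
    - {"delta_pos": [0.005,0.039,0.014],"angular": [-27.5,0,0],"jaw": 0.6}
    - {"delta_pos": [0.007,0.052,0.0185],"angular": [-36.5,0,0],"jaw": 0.6}
    - {"delta_pos": [0.0085,0.065,0.023],"angular": [-46,0,0],"jaw": 0.6}

```text
time: 10.95
tcp_pos: [0.584, 0.1918, 0.1373]
tool_rot: [-1.128, 1.259, 1.128]
force: [0.1, 0.2, 0.5]
gripper_width: 0.601
```

```bash
python3 - <<'E'
from plan import *
here()
plan([(.5871,.192,.1,82.9),(.5871,.192,.06,82.9)])
from cell import vision
import cv2
for n,(a,b,c,d) in dict(side=(70,350,120,370),top=(100,320,80,440)).items():
    im=vision.camera(n)[a:b,c:d,::-1]; cv2.imwrite(f"pics/{n}8.png",cv2.resize(im,None,fx=2,fy=2,interpolation=cv2.INTER_CUBIC))
E
```

```text
t 10.95 p [0.584  0.1918 0.1373] az 83.7 tilt [-1.  0. -0.] F [0.1 0.2 0.5] w 0.601 q [ 0.05  0.7  -0.72  1.92  0.65  0.77  0.43]
[0.0373, -0.0031, 0.0006] [0.8, -0.0, -0.0]
[0.0773, -0.0031, 0.0006] [0.8, -0.0, -0.0]
```

View pics/side8.png

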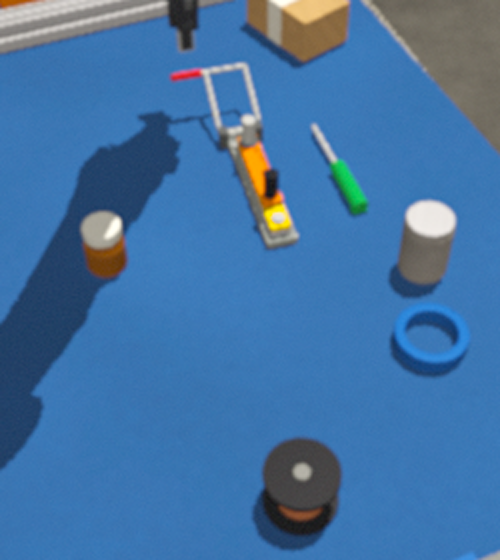

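Call:
apply_moves:
  deltas:
    - {"delta_pos": [0.037,-0.003,0],"angular": [0,0,0],"jaw": 0.6}
    - {"delta_pos": [0.077,-0.003,0],"angular": [0,0,0],"jaw": 0.5}
    - {"delta_pos": [0.077,-0.003,0],"angular": [0,0,0],"jaw": 0.3}
    - {"delta_pos": [0.077,-0.003,0],"angular": [0,0,0],"jaw": 0.16}
    - {"delta_pos": [0.077,-0.003,0],"angular": [0,0,0],"jaw": 0.05}

```text
time: 11.68
tcp_pos: [0.5879, 0.1927, 0.0627]
tool_rot: [-1.122, 1.258, 1.123]
force: [-1.5, 3.7, -0.5]
gripper_width: 0.106
```

```bash
cat > bail.py <<'E'
import sys
from plan import *
from model import *
here()
v=np.load("v.npy"); ux=np.array([np.cos(v[2]),np.sin(v[2])]); uy=np.array([-ux[1],ux[0]])
s=read_state(); g=s["tcp_pos"]+[0,0,.006]; d=g[:2]-v[:2]; X=d@ux;Y=d@uy
phi=np.arctan2(g[2]-.02,.185-X); r=np.hypot(g[2]-.02,.185-X)
print("X,Y",X,Y,"b",phi-.271,"r",r)
phi0=float(sys.argv[2])+.271 if len(sys.argv)>2 else phi
end=float(sys.argv[1])+.271; n=int(np.ceil((phi0-end)/.16)); T=[]
for k in range(1,n+1):
    p=phi0+(end-phi0)*k/n; q=v[:2]+ux*(.185-.0934*np.cos(p))+uy*Y; T.append((*q,.02+.0934*np.sin(p)-.006,82.9))
plan(T[:5]); print("b after 5",phi0+(end-phi0)*5/n-.271)
E
python3 bail.py 0 ; python3 - <<'E'
from cell import vision
import cv2
for n,(a,b,c,d) in dict(side=(70,350,120,370),top=(100,320,80,440)).items():
    im=vision.camera(n)[a:b,c:d,::-1]; cv2.imwrite(f"pics/{n}9.png",cv2.resize(im,None,fx=2,fy=2,interpolation=cv2.INTER_CUBIC))
E
```

```text
t 11.68 p [0.5879 0.1927 0.0627] az 83.4 tilt [-1.    -0.002  0.003] F [-1.5  3.7 -0.5] w 0.106 q [-0.    0.79 -0.63  1.95  0.75  0.65  0.34]
X,Y 0.26716540689638657 0.054311321757701786 b 2.3359807184791674 r 0.09548938270925221
[-0.0109, 0.0001, -0.0101] [0.5, 0.2, 0.1]
[-0.0213, 0.0001, -0.0202] [0.5, 0.2, 0.1]
[-0.0301, 0.0002, -0.0318] [0.5, 0.2, 0.1]
[-0.037, 0.0003, -0.0445] [0.5, 0.2, 0.1]
[-0.0418, 0.0004, -0.0583] [0.5, 0.2, 0.1]
b after 5 1.5573204789861115
```

View pics/side9.png

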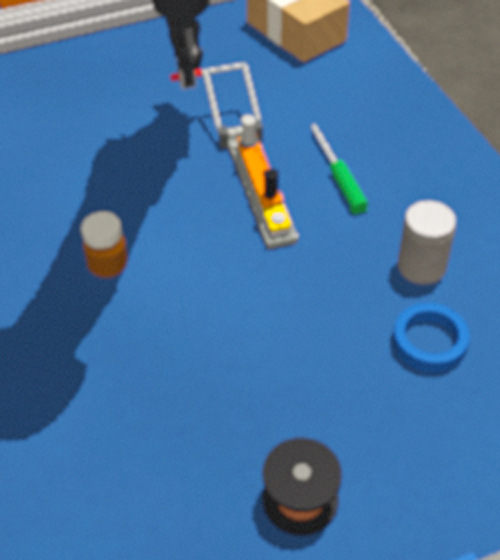

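Call:
apply_moves:
  deltas:
    - {"delta_pos": [-0.011,0,-0.009],"angular": [0,0,0],"jaw": 0.05}
    - {"delta_pos": [-0.0215,0,-0.019],"angular": [0,0,0],"jaw": 0.05}
    - {"delta_pos": [-0.0305,0,-0.031],"angular": [0,0,0],"jaw": 0.05}
    - {"delta_pos": [-0.0375,0,-0.044],"angular": [0,0,0],"jaw": 0.05}
    - {"delta_pos": [-0.042,0,-0.0575],"angular": [0,0,0],"jaw": 0.05}

```text
time: 12.4
tcp_pos: [0.581, 0.1366, 0.1055]
tool_rot: [-1.123, 1.256, 1.124]
force: [-4.2, 5.7, 9.8]
gripper_width: 0.103
```

```bash
python3 bail.py 0 ; python3 - <<'E'
from cell import vision
import cv2
for n,(a,b,c,d) in dict(side=(70,350,120,370),top=(100,320,80,440)).items():
    im=vision.camera(n)[a:b,c:d,::-1]; cv2.imwrite(f"pics/{n}10.png",cv2.resize(im,None,fx=2,fy=2,interpolation=cv2.INTER_CUBIC))
E
```

```text
t 12.4 p [0.581  0.1366 0.1055] az 83.4 tilt [-1.    -0.003  0.004] F [-4.2  5.7  9.8] w 0.103 q [ 0.12  0.72 -0.68  1.98  0.7   0.69  0.45]
X,Y 0.2106490672300738 0.05419008453960228 b 1.5731820272757457 r 0.09499902889608097
[-0.0014, 0.0001, -0.0148] [0.5, 0.2, 0.2]
[-0.002, 0.0003, -0.0295] [0.5, 0.2, 0.2]
[-0.0003, 0.0004, -0.0441] [0.5, 0.2, 0.2]
[0.0037, 0.0006, -0.0582] [0.5, 0.2, 0.2]
[0.0098, 0.0007, -0.0715] [0.5, 0.2, 0.2]
b after 5 0.7865910136378728
```

View pics/side10.png

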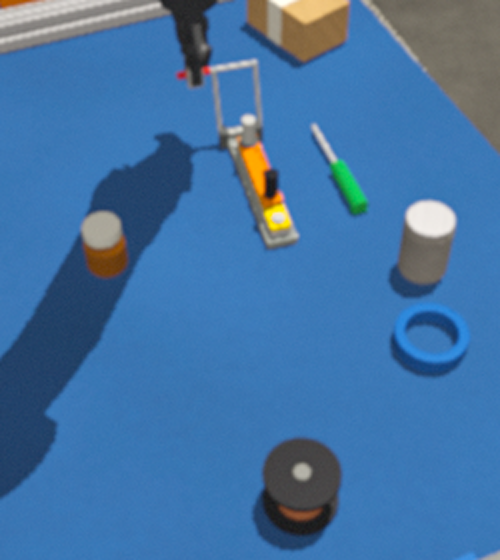

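Call:
apply_moves:
  deltas:
    - {"delta_pos": [-0.0025,0,-0.0148],"angular": [0,0,0],"jaw": 0.05}
    - {"delta_pos": [-0.003,0,-0.0295],"angular": [0,0,0],"jaw": 0.05}
    - {"delta_pos": [-0.0015,0,-0.044],"angular": [0,0,0],"jaw": 0.05}
    - {"delta_pos": [0.003,0,-0.058],"angular": [0,0,0],"jaw": 0.05}
    - {"delta_pos": [0.009,0,-0.0715],"angular": [0,0,0],"jaw": 0.05}

```text
time: 13.12
tcp_pos: [0.572, 0.062, 0.0932]
tool_rot: [-1.123, 1.262, 1.124]
force: [-1.5, 3.8, -4.2]
gripper_width: 0.104
```

```bash
python3 bail.py -0.03 ; python3 - <<'E'
from cell import vision
import cv2
for n,(a,b,c,d) in dict(side=(70,350,120,370),top=(100,320,80,440)).items():
    im=vision.camera(n)[a:b,c:d,::-1]; cv2.imwrite(f"pics/{n}11.png",cv2.resize(im,None,fx=2,fy=2,interpolation=cv2.INTER_CUBIC))
E
```

```text
t 13.12 p [0.572  0.062  0.0932] az 83.4 tilt [-1.  0. -0.] F [-1.5  3.8 -4.2] w 0.104 q [ 0.24  0.71 -0.67  2.03  0.74  0.65  0.53]
X,Y 0.13544221320059427 0.05392123249395119 b 0.740898696819437 r 0.09346084010391305
[0.0086, 0.0001, -0.0115] [0.5, -0.0, -0.0]
[0.0188, 0.0002, -0.0217] [0.5, -0.0, -0.0]
[0.0305, 0.0002, -0.0301] [0.5, -0.0, -0.0]
[0.0433, 0.0003, -0.0366] [0.5, -0.0, -0.0]
[0.057, 0.0003, -0.0411] [0.5, -0.0, -0.0]
b after 5 -0.030000000000000027
```

View pics/side11.png

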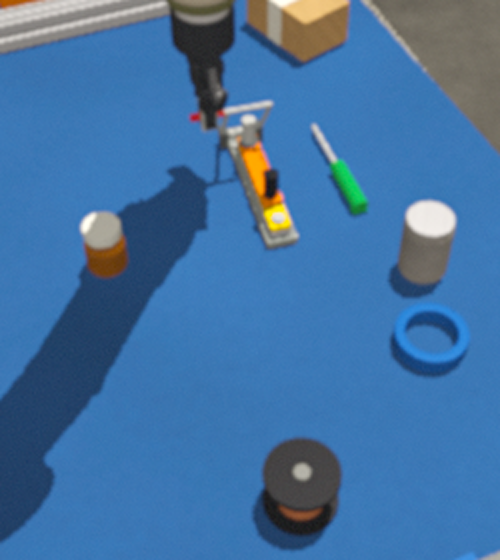

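Call:
apply_moves:
  deltas:
    - {"delta_pos": [0.0085,0,-0.0115],"angular": [0,0,0],"jaw": 0.05}
    - {"delta_pos": [0.0185,0,-0.0215],"angular": [0,0,0],"jaw": 0.05}
    - {"delta_pos": [0.03,0,-0.03],"angular": [0,0,0],"jaw": 0.05}
    - {"delta_pos": [0.043,0,-0.0365],"angular": [0,0,0],"jaw": 0.05}
    - {"delta_pos": [0.056,0,-0.0405],"angular": [0,0,0],"jaw": 0.05}

```text
time: 13.85
tcp_pos: [0.5678, 0.0226, 0.037]
tool_rot: [-1.123, 1.261, 1.123]
force: [-5.1, 6.5, 35.3]
gripper_width: 0.109
```

```bash
python3 bail.py -0.1 ; python3 - <<'E'
from cell import vision
import cv2
for n,(a,b,c,d) in dict(side=(70,350,120,370),top=(100,320,80,440)).items():
    im=vision.camera(n)[a:b,c:d,::-1]; cv2.imwrite(f"pics/{n}12.png",cv2.resize(im,None,fx=2,fy=2,interpolation=cv2.INTER_CUBIC))
E
```

```text
t 13.85 p [0.5678 0.0226 0.037 ] az 83.4 tilt [-1. -0.  0.] F [-5.1  6.5 35.3] w 0.109 q [ 0.24  0.78 -0.58  2.08  0.85  0.54  0.49]
X,Y 0.09580972319213273 0.05320259052057443 b -0.01904502470840924 r 0.09209809913259094
[0.0071, 0.0, -0.0028] [0.5, 0.0, 0.0]
b after 5 -0.4238199011663631
```

View pics/side12.png

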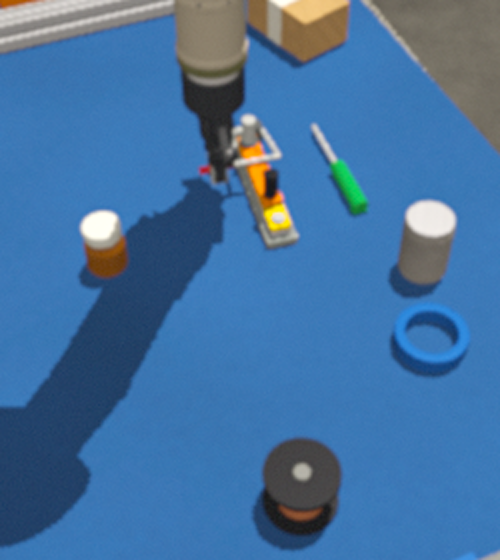

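The bail is against its stop (35 N upward). I'll ease off, open and retreat upward.

Call:
apply_moves:
  deltas:
    - {"delta_pos": [-0.002,0,0],"angular": [0,0,0],"jaw": 0.2}
    - {"delta_pos": [-0.002,0,0],"angular": [0,0,0],"jaw": 0.4}
    - {"delta_pos": [-0.002,0,0],"angular": [0,0,0],"jaw": 0.5}
    - {"delta_pos": [-0.05,0,0],"angular": [0,0,0],"jaw": 0.5}
    - {"delta_pos": [-0.11,0,0],"angular": [0,0,0],"jaw": 0.5}

```text
time: 14.58
tcp_pos: [0.5671, 0.0227, 0.148]
tool_rot: [-1.123, 1.263, 1.126]
force: [0.8, -1.4, -0.4]
gripper_width: 0.498
```

Call:
apply_moves:
  deltas:
    - {"delta_pos": [-0.05,0.02,0.03],"angular": [0,0,0],"jaw": 0.5}
    - {"delta_pos": [-0.08,0.04,0.08],"angular": [0,0,0],"jaw": 0.5}
    - {"delta_pos": [-0.1,0.05,0.14],"angular": [0,0,0],"jaw": 0.5}
    - {"delta_pos": [-0.12,0.05,0.19],"angular": [0,0,0],"jaw": 0.5}
    - {"delta_pos": [-0.12,0.05,0.19],"angular": [0,0,0],"jaw": 0.5}

```text
time: 15.2
tcp_pos: [0.5399, 0.2226, 0.27]
tool_rot: [-1.126, 1.254, 1.127]
force: [-0.2, -1.1, -0.6]
gripper_width: 0.502
```

```bash
python3 - <<'E'
from plan import *
from model import *
here()
from cell import vision
import cv2
im=vision.camera("side")[70:350,120:370,::-1]; cv2.imwrite("pics/side13.png",cv2.resize(im,None,fx=2,fy=2,interpolation=cv2.INTER_CUBIC))
cv2.imwrite("pics/side13z.png",cv2.resize(im[45:130,75:165],None,fx=6,fy=6,interpolation=cv2.INTER_CUBIC))
im=vision.camera("top"); cv2.imwrite("pics/top13.png",im[:,:,::-1])
v=np.load("v.npy")
f=lambda uv:((uv-[195,115]+.5)*6-.5).round(0)
for b in (0,.1):
    w=v.copy();w[3:]=[0,0,b];P=pts(w); print(b,{k:f(proj("side",P[k])).tolist() for k in P})
E
```

```text
t 15.2 p [0.5399 0.2226 0.27  ] az 83.7 tilt [-1.    -0.003  0.004] F [-0.2 -1.1 -0.6] w 0.502 q [ 0.1   0.52 -0.86  1.87  0.47  0.97  0.49]
0 {'piv': [388.0, 382.0], 'post': [298.0, 89.0], 'knob': [365.0, 249.0], 'hinge': [273.0, 110.0], 'g': [201.0, 234.0], 'g0': [151.0, 243.0], 'g1': [252.0, 224.0], 'cor': [389.0, 198.0]}
0.1 {'piv': [388.0, 382.0], 'post': [298.0, 89.0], 'knob': [365.0, 249.0], 'hinge': [273.0, 110.0], 'g': [199.0, 214.0], 'g0': [148.0, 223.0], 'g1': [249.0, 204.0], 'cor': [387.0, 178.0]}
```

View pics/side13z.png

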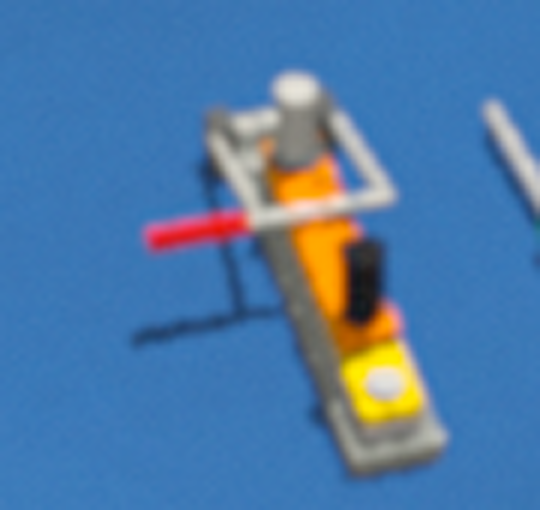

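View pics/side13.png

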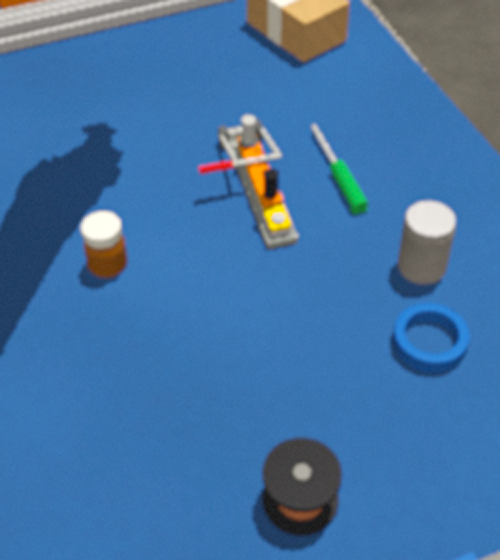

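The grip shows at zoom (198,231), against a predicted (201,234) when closed and (199,214) at 0.1 rad, so the bail is at about 0.02 rad. Post and knob are also at their folded positions, and nothing nearby has moved. I'm handing in the job.

```bash
python3 - <<'E'
from cell import workorder, read_state
print(workorder.sign_off()); s=read_state(); print(s["time"],s["force"])
E
```

```text
the job is handed in; nothing more can be done
None
the job is handed in; nothing more can be done
```

The rule is folded away and the job was handed in at about 15 s of the 70 s allowed; hand-in reports no verdict.

1. **End link:** I folded the orange link home by its knob. It measured about 0.006 rad, with the middle link at about 1.98 rad. The middle link had drifted there from 2.11 rad during the fold, still well above the 1.2 rad needed.
2. **Middle link:** I swung the two links home by the post until they met the stop, at about 16 N. Both then measured within about 0.01 rad of folded, with the bail still open at about 2.35 rad.
3. **Bail:** I flipped it by the red grip onto its stop, then let go and moved clear. The wrist force there was about 35 N, higher than I intended, so I eased off before opening. The bail measured about 0.02 rad afterwards.

In the last side picture the jar, screwdriver and spool stood where they were at the start. No check failed. The one poor match was the bail hinge in the first side-view fit, about 3.6 pixels off because I only guessed that point. I took the last top picture but did not view it, so the final check rests on the side camera.

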